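# Pin two drilled mill blanks together in the glue-up jig

## Task

Lay the dark drilled block in the grey jig in front of the light one, with the holes in line. Then take the rod by its wooden handle and push it through both blocks and the jig's end plate, until its handle stops against the dark block with both blocks tight against the end plate, and let go. Do not disturb the short log, the roll of tape or the sanding block.

Things in the scene. Friction and masses are not known exactly. Their poses are not given: they have to be found in the camera images.
- jig: Fixed grey jig, x = push direction. Origin on the bench on its centre line, under the end plate's inner face. Board x -118 (open end) to +12, 96 wide; its top, the floor, 25 above the bench. Metal rails leave a channel 62 wide, flaring upward; their tops (y +-38) are 37 above the bench. End plate x 0 to 12, 80 wide, top 81 above the bench; 26 mm hole at y 0, 53 above the bench. All mm.
- light_blank: Loose light-wood block, 56 x 56 mm, 48 mm long along x, with a 24 mm hole right through along x. Origin at its centre, on the hole axis; a dark line on its top runs along the hole. It already lies in the jig's channel, 2 to 8 mm short of the end plate, and slides along when pushed lightly.
- dark_blank: Loose dark-wood block, 56 x 56 mm, 48 mm long along x, with a 24 mm hole right through along x. Origin at its centre, on the hole axis; a light line on its top runs along the hole. It lies on the bench, hole level. Either end may go first.
- rod: Loose rod, 0.1 kg: aluminium shaft 14 mm thick, 128 mm long (last 10 mm tapered to 7 mm), in a round wooden handle 30 mm thick, 80 mm long. Origin on the axis at the shoulder (handle's front face); x runs along the shaft to the tip, handle from x = 0 to -80 mm; y, z roll with it. Lies level in the cradle, axis 53 mm above the bench, handle clear of the cradle.
- rod_tip (a point): Tip of the rod's shaft, 128 mm ahead of the shoulder.
- cradle: Fixed wooden cradle that the rod lies in: foot 130 x 44 mm, origin on the bench under its middle, x along the rod towards the tip. Two uprights 36 mm wide at x = -50 and +50 mm with slots open at the top, tops 62 mm above the bench. The rod's shoulder is at about x = -58 mm, its handle beyond that.
- log_short: Bystander: upright bark-covered log, about 94 x 88 mm, 105 mm tall. Origin under its centre.
- masking_tape: Bystander: roll of masking tape lying flat, 96 mm across, 24 mm high. Origin under its centre.
- sanding_block: Bystander: brown rubber sanding block, 52 x 68 x 24 mm. Origin under its centre.
Things that resemble listed ones, but are neither listed nor needed, are in the scene too. Leave any pink look-alike of the rod alone. Of the things that look like the dark_blank, the larger one is meant.

How it is judged:
At the end, for the whole second after the job is handed in: Both blocks lie flat in the jig (within 6 mm of its centre line, 5 mm in height, 0.15 rad), light one within 12 mm of the end plate, dark one up to it (centre 66 to 86 mm from the plate); the rod runs through both and the plate, tip over 10 mm beyond it (20 mm when tight), all at rest (x of light_blank in the frame of jig between -0.036 and -0.02 m and y of light_blank in the frame of jig between -0.006 and 0.006 m and z of light_blank in the frame of jig between 0.048 and 0.058 m and angle between the x axis of each of light_blank, dark_blank, rod and the x axis of jig, either way round below 0.15 rad and linear speed of each of light_blank, dark_blank, rod below 0.02 m/s and x of dark_blank in the frame of jig between -0.086 and -0.066 m and y of dark_blank in the frame of jig between -0.006 and 0.006 m and z of dark_blank in the frame of jig between 0.048 and 0.058 m and x of rod_tip in the frame of jig above 0.022 m and y of rod_tip in the frame of jig between -0.015 and 0.015 m and z of rod_tip in the frame of jig between 0.038 and 0.068 m and y of rod in the frame of dark_blank between -0.012 and 0.012 m and z of rod in the frame of dark_blank between -0.03 and 0.03 m); the robot touches nothing.
It fails at once if the short log is disturbed (moved more than 30 mm) (distance of log_short from where it was at the start of the episode above 0.03 m).
It fails at once if the roll of tape is disturbed (moved more than 30 mm) (distance of masking_tape from where it was at the start of the episode above 0.03 m).
It fails at once if the sanding block is disturbed (moved more than 30 mm) (distance of sanding_block from where it was at the start of the episode above 0.03 m).
It also fails if it takes over 62 s, if anything falls off the work surface, if the arm or the gripper's body presses on something with over 40 N, if the wrist force passes 120 N, or if a joint passes its speed limit or range.

## Robot

A 7-joint arm with a two-finger parallel gripper is mounted at the origin on a cart in front of the work surface, level with it; the furniture and walls round the work are solid. World frame = base frame: x ahead of the robot, y to its left, z up, the work surface at z = 0. Lengths are in m, angles in rad, forces in N, time in s.
With the tool pointing down it reaches from about 0.425 to 0.95 m from the base axis. Payload 4.7 kg.
Tool frame: the origin (TCP) lies midway between the tips of the shut fingers; the grasp point (between the pads) lies 19 mm behind it; x points along the fingers, y is the direction in which the jaws open and shut, and the axes are right-handed (so a half turn about x gives the same grasp; the last joint's range is limited). The gripper opens to 87 mm and grips with 3 to 60 N. Pads are 19 mm wide; open, the fingers measure 117 mm over their backs; the gripper's body (75 mm by 190 mm) begins 51 mm behind the grasp point.
Start: joints at [-0.029, 0.469, -0.049, 1.532, 0.024, 1.141, -0.082], TCP at [0.675, 0, 0.223] pointing down, gripper open.
Joint ranges: [-2.59, 2.59], [-0.33, 1.99], [-1.39, 1.29], [0.1, 2.45], [-1.04, 4.18], [0.21, 1.99], [-2.66, 2.66]. Speed limits (rad/s): [2.57, 2.57, 3.14, 3.14, 3.14, 3.14, 3.14].

## Interface

Orientations are given as a rotation vector (axis times angle).
In Python, from rig import readout, capture, order gives the robot as it stands.
- The arm moves only by the tool arm_command, never from a script. Its arguments are lists of equal length, an entry for each row: "linear": the shift along the world's x, y, z in mm, a list of three; "turn": the turn about the world's z in degrees. A call has 1 to 12 rows; each row shifts and turns the commanded pose from where the row before left it; what a row does not reach is not made up. A row lasts 1/10 s, in which the tool goes at most 50 mm and 8.59 degrees, less where a joint would pass 70% of its speed; a pose out of reach is approached as far as the arm can. A call with a gripper value outside its range is refused whole. "fingers" is the gripper command: -1 is shut, 1 is fully open, values between are in proportion, set as the call begins (left out, the last holds). The fingers move at their own pace and stop on an object; "squeeze" is the grip in N (left out, the last holds). Time passes only in rows, so rows that do not move let the fingers close. It gives the time, the measured TCP pose, the force and the opening at its end, in the units of the state.
- readout.get_state(): the state, without advancing time (a new reading comes with each control period).
- capture(name): name is "scene" or "side" or "wrist"; returns a dict with "color" (480x640x3 uint8, red, green, blue), "mtx" (3x3 intrinsics, pixels), "pose" (4x4, takes a point from camera to world coordinates). Camera axes: x right, y down, z forward; pixel columns grow to the right and rows downward; lengths in m; the calibration is good to about 2 mm. A picture is of the moment at which its call begins. There is no depth.
- order.job_done(): hands the job in, once; it reports no verdict.
The state is a dict: "t": time; "joint_positions": joint angles; "qd": joint speeds; "effort": joint torques, N m; "tcp_pos": TCP position; "orientation": TCP orientation; "contact_force": force on the tool from outside, world axes, zero at the start; "wrist_torque": the same for the moment, N m; "opening": finger opening in m.
Only numpy, scipy, OpenCV 4.12 (cv2) and the standard library are available. Lean on these libraries where they do the work, as an engineer would, in place of code of your own. Each camera call takes 0.05 s, during which the arm holds its last target. There are 200 camera calls.

## Working session

There is one attempt and no reset: what is moved stays moved. The work goes in short steps, Python scripts to look and compute and a tool call to move; the robot and the scene stay as the last step left them, time stands still between calls to the robot, and variables do not carry over. Pictures are saved under pics/ and viewed, about 8 in all and at most 12, crops included, and the job is handed in when it is done.

Besides the shell and the picture viewer there is one more tool, called after "Emit:" as name([rows], argument=value, ...), one row to a line, values as JSON. arm_command: Moves the arm, as the interface text tells. Its arguments: {"type":"object","properties":{"linear":{"type":"array"},"turn":{"type":"array"},"fingers":{"type":"number"},"squeeze":{"type":"number"}},"required":["linear","turn"]}

```bash
mkdir -p pics; ls; cat > h.py <<'E'
import numpy as np, cv2, pickle
from rig import readout, capture, order
def snap(n,f):
    c=capture(n); pickle.dump(c,open(f'pics/{f}.pkl','wb'))
    cv2.imwrite(f'pics/{f}.png',c['color'][:,:,::-1]); return c
def load(f): return pickle.load(open(f'pics/{f}.pkl','rb'))
def w2p(c,P):
    P=np.atleast_2d(P); T=np.linalg.inv(c['pose']); q=(P@T[:3,:3].T+T[:3,3])@c['mtx'].T
    return q[:,:2]/q[:,2:]
def p2w(c,uv,z):
    uv=np.atleast_2d(uv).astype(float); d=np.c_[uv,np.ones(len(uv))]@np.linalg.inv(c['mtx']).T@c['pose'][:3,:3].T
    o=c['pose'][:3,3]; return o+d*((z-o[2])/d[:,2])[:,None]
E
python3 - <<'E'
from h import *
for n in ("scene","side","wrist"):
    c=snap(n,n+'0'); print(n,c['pose'].round(3).tolist(),c['mtx'][0,0])
print(readout.get_state())
E
```

```text
pics
scene [[-0.472, -0.53, 0.705, -0.549], [-0.882, 0.288, -0.374, 0.58], [-0.005, -0.798, -0.603, 1.011], [0.0, 0.0, 0.0, 1.0]] 498.15259594790143
side [[0.398, -0.691, 0.603, -0.534], [-0.917, -0.291, 0.273, -0.486], [-0.013, -0.662, -0.749, 1.413], [0.0, 0.0, 0.0, 1.0]] 526.9874848960026
wrist [[1.0, 0.001, -0.002, 0.675], [0.0, -0.969, -0.246, 0.068], [-0.002, 0.246, -0.969, 0.385], [0.0, 0.0, 0.0, 1.0]] 373.923976283317
{'t': 0.15, 'joint_positions': array([-0.0289417 ,  0.46923703, -0.04859604,  1.53340791,  0.02410481,
        1.14098218, -0.08230762]), 'qd': array([ 1.93667160e-03, -2.79978594e-04, -7.83679381e-04, -3.12834560e-03,
        3.71916996e-04,  7.99715650e-05, -5.13443103e-04]), 'effort': array([ 7.46239912e-04, -5.08426881e+01, -8.08802387e-02, -2.36421436e+01,
       -6.13636756e-02,  3.56170710e-02,  1.36465555e-04]), 'tcp_pos': array([6.74551897e-01, 4.57820697e-05, 2.21758330e-01]), 'orientation': array([ 1.20843317,  1.21025994, -1.21024263]), 'contact_force': array([ 0.54642987, -0.22659178, -0.0784264 ]), 'wrist_torque': array([ 0.02710819,  0.00582476, -0.02881985]), 'opening': 0.08729176244189409}
```

View pics/scene0.png

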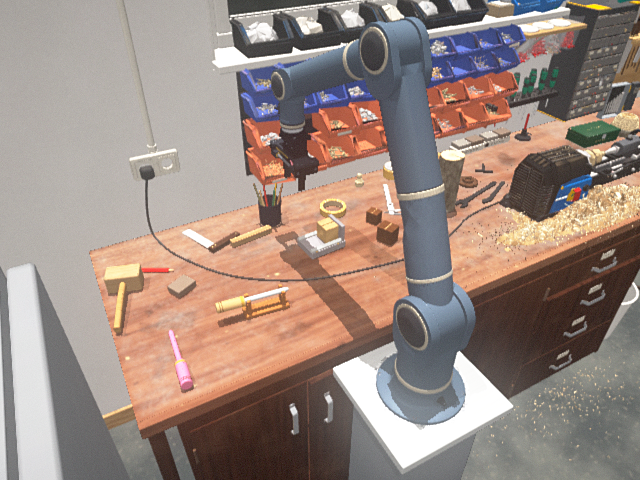

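View pics/side0.png

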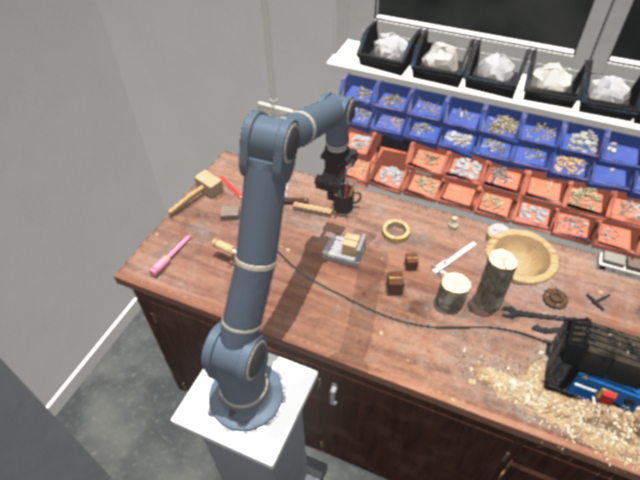

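Scene: light block and jig at (325,235), rod in its cradle at (255,300), and a pink look-alike at (180,360). Two dark blocks are visible: the larger at (387,232), which is (396,282) in the side view, and a smaller one at (374,215), (411,262) in side. The larger one fits the description. I'll enlarge to confirm.

```bash
python3 - <<'E'
from h import *
a=cv2.imread('pics/scene0.png'); b=cv2.imread('pics/side0.png'); w=cv2.imread('pics/wrist0.png')
r=lambda i,f:cv2.resize(i,None,fx=f,fy=f,interpolation=cv2.INTER_CUBIC)
A=r(a[190:320,210:410],4)
cv2.imwrite('pics/c1.png',A)
cv2.imwrite('pics/c2.png',r(b[210:310,300:440],5.7))
E
```

```text
(no output)
```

View pics/c1.png

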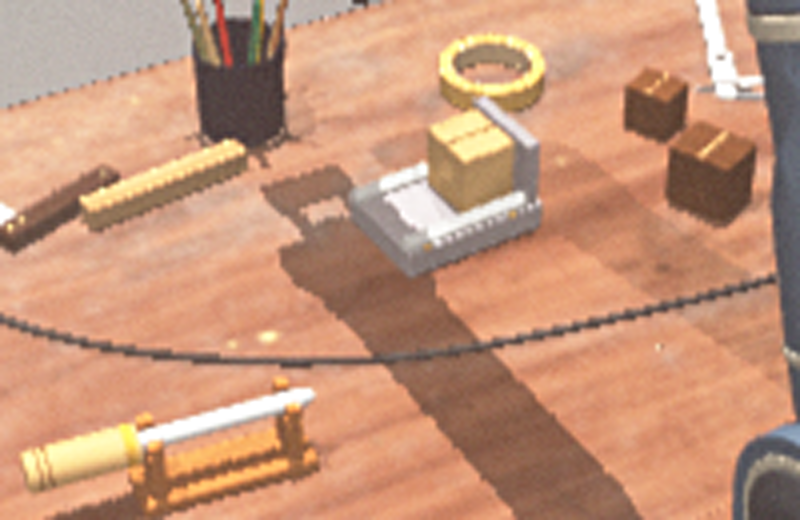

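View pics/wrist0.png

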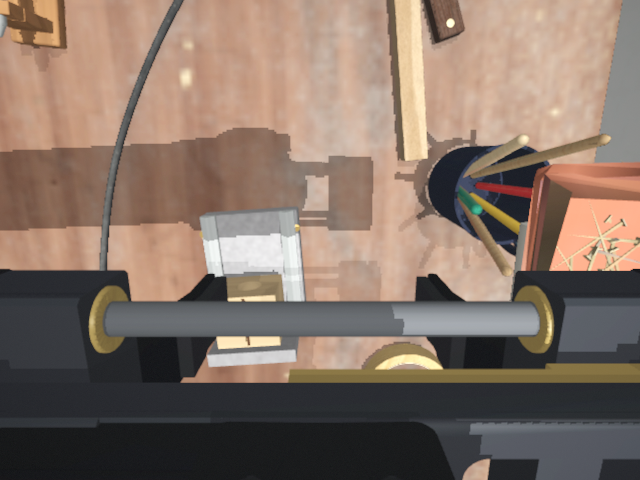

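The larger dark block is confirmed at crop (712,172) and the smaller at (655,102). The jig's open end faces +y, so the push direction is about -y. Rough positions next.

```bash
python3 - <<'E'
from h import *
c=load('scene0'); f=lambda *q:np.array([[210+u/4,190+v/4] for u,v in q])
pr=lambda n,z,*q:print(n,p2w(c,f(*q),z)[:,:2].round(4).tolist())
pr('dark top',.056,(668,150),(700,122),(757,149),(728,182)); pr('line',.056,(701,158),(727,134))
pr('lighttop',.081,(428,126),(472,110),(515,132),(466,150))
pr('rod tip,shoulder,end',.053,(316,396),(140,440),(30,472))
w=load('wrist0'); print('jig',p2w(w,[(205,215),(298,208)],.025)[:,:2].round(4).tolist(), 'plate top',p2w(w,[(208,355),(296,350)],.081)[:,:2].round(4))
print('light', p2w(w,[(228,292),(278,290),(282,346),(231,348)],.081)[:,:2].round(4).tolist())
print(w2p(w,[[.675,0.068,0]]))
from scipy.spatial.transform import Rotation as R
print(R.from_rotvec(readout.get_state()['orientation']).as_matrix().round(3))
E
```

```text
dark top [[0.5375, -0.2333], [0.5585, -0.2798], [0.5036, -0.2986], [0.4772, -0.2509]]
line [[0.5151, -0.2508], [0.5332, -0.2895]]
lighttop [[0.6311, -0.0587], [0.6341, -0.1017], [0.5896, -0.1168], [0.5867, -0.0694]]
rod tip,shoulder,end [[0.4093, 0.1519], [0.4269, 0.2785], [0.4334, 0.356]]
jig [[0.5616, 0.004], [0.6524, 0.0109]] plate top [[ 0.5722 -0.1149]
 [ 0.6522 -0.1097]]
light [[0.5941, -0.0537], [0.6375, -0.0518], [0.6396, -0.1057], [0.5935, -0.1078]]
[[321.33275199 147.31967305]]
[[-0.001  1.     0.   ]
 [-0.     0.    -1.   ]
 [-1.    -0.001  0.   ]]
```

Emit:
arm_command([
  [-20, -40, 0],
  [-20, -40, 0],
  [-20, -40, 0],
  [-5, -30, 0],
  [0, 0, 0],
  [0, 0, 0],
], turn=[0, 0, 0, 0, 0, 0])

```text
t: 0.75
tcp_pos: [0.6097, -0.1505, 0.2224]
orientation: [1.211, 1.209, -1.21]
contact_force: [0.1, 0.5, -0.6]
opening: 0.0874
```

```bash
python3 - <<'E'
from h import *
snap('wrist','wj')
E
```

Emit:
arm_command([
  [-20, -40, 0],
  [-20, -40, 0],
  [-20, -40, 0],
  [-20, -40, 0],
  [-10, -25, 0],
  [0, 0, 0],
  [0, 0, 0],
], turn=[0, 0, 0, 0, 0, 0, 0])

```text
t: 1.5
tcp_pos: [0.521, -0.3334, 0.2223]
orientation: [1.209, 1.211, -1.207]
contact_force: [0.7, 1.6, -0.0]
opening: 0.0869
```

```bash
python3 - <<'E'
from h import *
snap('wrist','wd')
a=cv2.imread('pics/wj.png');b=cv2.imread('pics/wd.png')
r=lambda i:cv2.resize(i,None,fx=2,fy=2,interpolation=cv2.INTER_CUBIC)
cv2.imwrite('pics/c3.png',np.hstack([r(a[0:300,210:410]),r(b[0:300,220:420])]))
E
```

```text
(no output)
```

View pics/c3.png

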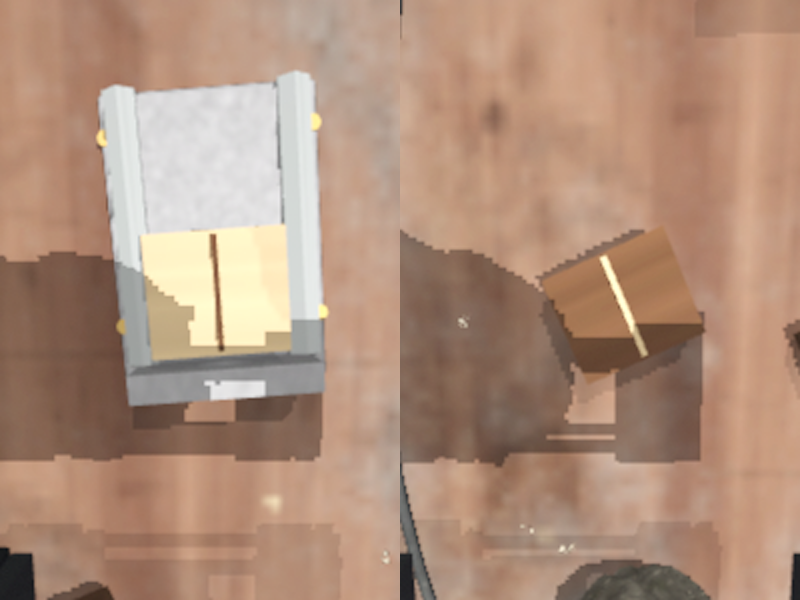

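Left panel: jig with end plate at the bottom, front edge (103,90)–(308,73), plate outer edge (133,405)–(323,391), and light block line (212,235)–(221,350). Right panel: dark block with its line at (603,256)–(645,356).

```bash
python3 - <<'E'
from h import *
from scipy.optimize import least_squares
def fit(c,uv,P,x0):
    def pts(p):
        a,b=np.cos(p[2]),np.sin(p[2]); P_=np.array(P,float)/1000
        return np.c_[p[0]+a*P_[:,0]-b*P_[:,1],p[1]+b*P_[:,0]+a*P_[:,1],P_[:,2]]
    r=least_squares(lambda p:(w2p(c,pts(p))-uv).ravel(),x0,x_scale=[.01,.01,.1])
    print(r.x.round(4),np.degrees(r.x[2]).round(2),'res px',r.fun.reshape(-1,2).round(1).tolist()); return r.x
cj=load('wj'); L=lambda *q:np.array([[210+u/2,v/2] for u,v in q])
j=fit(cj,L((133,405),(323,391),(137,93),(277,83),(117,87),(297,72)),[(12,-40,81),(12,40,81),(-118,-31,25),(-118,31,25),(-118,-38,37),(-118,38,37)],[.6,-.11,-1.5])
l=fit(cj,L((141,235),(287,225),(291,352),(152,360),(212,235),(221,355)),[(-24,-28,81),(-24,28,81),(24,28,81),(24,-28,81),(-24,0,81),(24,0,81)],[.61,-.08,-1.5])
a,b=np.cos(j[2]),np.sin(j[2]);d=l[:2]-j[:2];print('light in jig',a*d[0]+b*d[1],-b*d[0]+a*d[1])
cd=load('wd'); D=lambda *q:np.array([[220+(u-400)/2,v/2] for u,v in q])
d=fit(cd,D((543,283),(663,228),(704,324),(583,378),(603,256),(645,356)),[(-24,-28,56),(-24,28,56),(24,28,56),(24,-28,56),(-24,0,56),(24,0,56)],[.52,-.27,-1.2])
print('dark goal', (j[:2]+[-.0785*a,-.0785*b]).round(4)); print(j[2])
print(cd['pose'].round(3)[:3,3],readout.get_state()['tcp_pos'])
s=load('side0'); 
E
```

```text
[ 0.612  -0.1118 -1.5027] -86.1 res px [[-1.2, 0.5], [1.5, 0.7], [-0.2, -0.3], [0.3, -0.7], [0.0, -0.4], [-0.4, 0.2]]
[ 0.6086 -0.0825 -1.5092] -86.47 res px [[0.1, 0.4], [-0.7, 0.6], [-0.2, -0.1], [-0.0, 0.4], [0.7, -2.0], [0.1, 0.6]]
light in jig -0.02952553868229728 -0.0014229250184150098
[ 0.5308 -0.2696 -1.152 ] -66.01 res px [[-1.2, -1.6], [-0.4, -2.3], [0.6, 3.3], [1.9, 2.6], [-1.1, -2.1], [0.3, 0.6]]
dark goal [ 0.6066 -0.0335]
-1.502675613255506
[ 0.521 -0.265  0.386] [ 0.52153284 -0.33242975  0.22233105]
```

Emit:
arm_command([
  [5, 24, 0],
  [5, 20, 0],
  [0, 20, 0],
  [0, 0, -40],
  [0, 0, -45],
  [0, 0, -45],
  [0, 0, -41],
  [0, 0, -20],
  [0, 0, -10],
  [0, 0, 0],
  [0, 0, 0],
], turn=[8, 8, 8, 0, 0, 0, 0, 0, 0, 0, 0])

```text
t: 2.65
tcp_pos: [0.5315, -0.2703, 0.0227]
orientation: [0.895, 1.377, -0.893]
contact_force: [-0.4, -0.2, 0.7]
opening: 0.0874
```

Emit:
arm_command([
  [0, 0, 0],
  [0, 0, 0],
  [0, 0, 0],
  [0, 0, 0],
  [0, 0, 0],
  [0, 0, 0],
  [0, 0, 0],
  [0, 0, 0],
], turn=[0, 0, 0, 0, 0, 0, 0, 0], fingers=-1, squeeze=25)

```text
t: 3.45
tcp_pos: [0.5301, -0.2711, 0.0218]
orientation: [0.896, 1.378, -0.895]
contact_force: [-0.6, -0.8, 3.4]
opening: 0.0558
```

Emit:
arm_command([
  [0, 0, 20],
  [0, 0, 40],
  [0, 0, 40],
  [0, 0, 30],
  [0, 0, 0],
  [0, 0, 0],
], turn=[0, 0, 0, 0, 0, 0])

```text
t: 4.05
tcp_pos: [0.5296, -0.2708, 0.1513]
orientation: [0.895, 1.379, -0.895]
contact_force: [-0.4, 0.5, -2.3]
opening: 0.0558
```

```bash
python3 - <<'E'
from h import *
c=snap('wrist','wg'); cv2.imwrite('pics/wg2.png',c['color'][100:480,:,::-1]); s=readout.get_state(); print(s['tcp_pos'],s['orientation'],s['opening'],s['contact_force'])
E
```

```text
[ 0.52890818 -0.27046069  0.1501515 ] [ 0.89532686  1.3815003  -0.89597231] 0.05580438404325671 [-0.88804132  0.42804423 -2.31325861]
```

View pics/wg2.png

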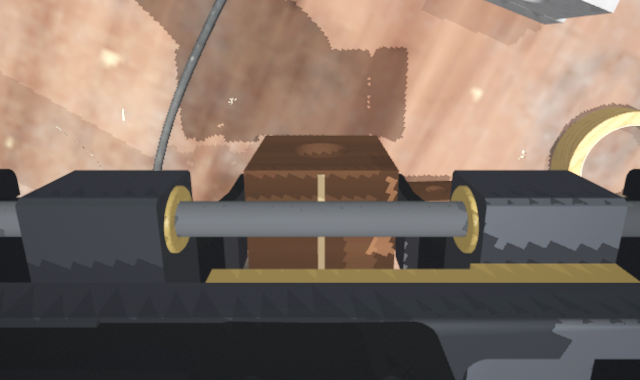

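Gripped squarely: line vertical at u=321, front top edge at row 272 (opening 55.8 mm). Now I'll compute the placing move.

```bash
python3 - <<'E'
from h import *
from scipy.spatial.transform import Rotation as R
c=load('wg'); s=readout.get_state(); t=s['tcp_pos']; M=R.from_rotvec(s['orientation']).as_matrix()
print('jaw yaw',np.degrees(np.arctan2(M[1,1],M[0,1])))
f=np.array([-M[1,1],M[0,1]])  # camera side direction
for z in(.182,.185,.188):
  e=p2w(c,[(320,271.5)],z)[0,:2]; print(z,(e-t[:2])@f, (e-t[:2])@M[:2,1])
j=np.array([.612,-.1118]);u=np.array([np.cos(-1.5027),np.sin(-1.5027)]); print('goal',j-.083*u, 'delta',(j-.083*u-t[:2])*1000)
E
```

```text
jaw yaw 24.00450506532324
0.182 0.02229610198813194 0.001196449760361469
0.185 0.023313536805968316 0.0012047375166572972
0.188 0.02433097162380469 0.0012130252729531264
goal [ 0.60635237 -0.02899237] delta [ 77.4441906  241.46832499]
```

Emit:
arm_command([
  [12, 40, 0],
  [14, 45, 0],
  [14, 45, 0],
  [14, 45, 0],
  [14, 45, 0],
  [9, 22, 0],
  [0, 0, 0],
  [0, 0, -30],
  [0, 0, -30],
  [0, 0, -20],
  [0, 0, 0],
  [0, 0, 0],
], turn=[-4, -4, -4, -4, -4, 0, 0, 0, 0, 0, 0, 0])

```text
t: 5.3
tcp_pos: [0.6062, -0.0298, 0.0706]
orientation: [1.157, 1.243, -1.16]
contact_force: [0.1, 0.0, -1.6]
opening: 0.0557
```

```bash
python3 - <<'E'
from h import *
snap('wrist','wp'); snap('scene','sp'); s=readout.get_state(); print(s['tcp_pos'],s['contact_force'])
a=cv2.imread('pics/wp.png')[150:430,140:500];b=cv2.imread('pics/sp.png')[195:275,280:380]
cv2.imwrite('pics/c4.png',np.hstack([a,cv2.resize(b,(350,280),interpolation=cv2.INTER_CUBIC)]))
E
```

```text
[ 0.60767846 -0.02947711  0.07238369] [-0.19205013  0.31379532 -1.65445297]
```

View pics/c4.png

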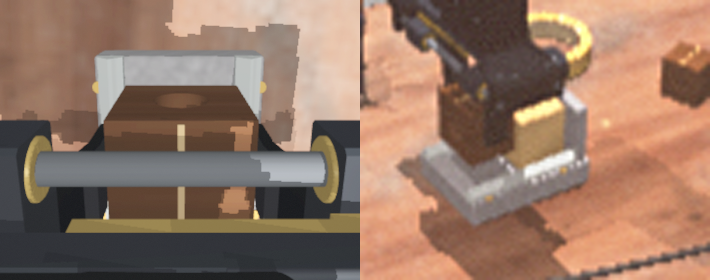

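The block hangs centred over the channel: line at u=181, rails at 98–263. Lowering.

Emit:
arm_command([
  [0, 0, -10],
  [0, 0, -8],
  [0, 0, -4],
  [0, 0, -2],
  [0, 0, 0],
  [0, 0, 0],
], turn=[0, 0, 0, 0, 0, 0])

```text
t: 6.0
tcp_pos: [0.6072, -0.0289, 0.0477]
orientation: [1.158, 1.241, -1.157]
contact_force: [-0.1, -0.3, -1.7]
opening: 0.0559
```

Emit:
arm_command([
  [0, 0, -1],
  [0, 0, -1],
  [0, 0, 0],
], turn=[0, 0, 0])

```text
t: 6.3
tcp_pos: [0.6074, -0.0289, 0.0468]
orientation: [1.158, 1.241, -1.157]
contact_force: [-1.9, 0.0, 5.4]
opening: 0.0557
```

Emit:
arm_command([
  [0, 0, 0],
  [0, 0, 0],
  [0, 0, 0],
  [0, 0, 0],
  [0, 0, 20],
  [0, 0, 45],
  [0, 0, 50],
  [0, 0, 40],
  [0, 0, 20],
], turn=[0, 0, 0, 0, 0, 0, 0, 0, 0], fingers=1)

```text
t: 7.2
tcp_pos: [0.6088, -0.029, 0.2251]
orientation: [1.161, 1.236, -1.153]
contact_force: [0.4, 0.1, -0.9]
opening: 0.0869
```

Emit:
arm_command([
  [-27, 38, 0],
  [-27, 38, 0],
  [-27, 38, 0],
  [-27, 38, 0],
  [-27, 38, 0],
  [-27, 38, 0],
  [-15, 20, 0],
  [0, 0, 0],
  [0, 0, 0],
], turn=[-4, 0, 0, 0, 0, 0, 0, 0, 0])

```text
t: 8.1
tcp_pos: [0.4301, 0.219, 0.2206]
orientation: [1.208, 1.209, -1.208]
contact_force: [-0.2, -0.3, 0.5]
opening: 0.0871
```

```bash
python3 - <<'E'
from h import *
snap('wrist','wr'); c=snap('scene','sr'); s=readout.get_state(); print(s['tcp_pos'])
a=cv2.imread('pics/wr.png')[0:300,150:470];b=cv2.imread('pics/sr.png')[200:260,290:354]
cv2.imwrite('pics/c5.png',np.hstack([cv2.resize(a,(480,450)),cv2.resize(b,(320,300),interpolation=cv2.INTER_CUBIC)[:, :] if 0 else cv2.copyMakeBorder(cv2.resize(b,(320,300),interpolation=cv2.INTER_CUBIC),0,150,0,0,0)]))
E
```

```text
[0.4308891  0.21777906 0.22051088]
```

View pics/c5.png

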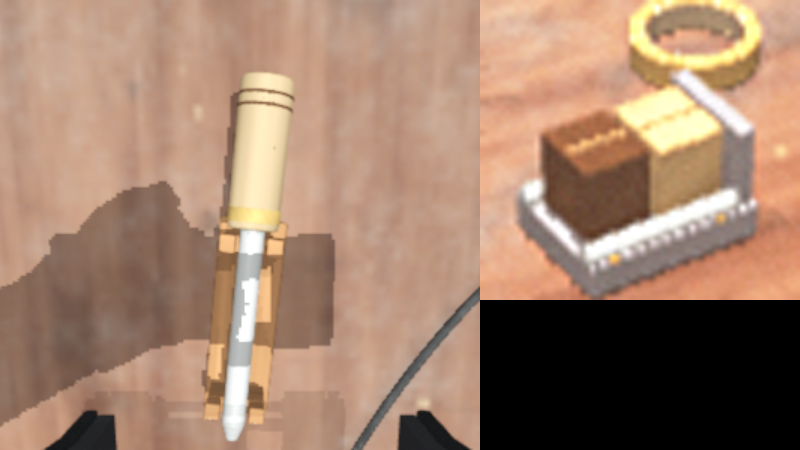

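The dark block lies flat in the channel, its line in line with the light block's. Rod: handle back (267,80), shoulder (254,225), tip (233,440).

```bash
python3 - <<'E'
from h import *
c=load('wr'); g=lambda *q:np.array([[150+u/1.5,v/1.5] for u,v in q])
P=p2w(c,g((267,85),(254.5,215),(251,245),(233,438)),.053)[:,:2]; print(P.round(4))
k=np.polyfit(P[:,1],P[:,0],1); print('dir from vertical deg',np.degrees(np.arctan(k[0])))
sh=p2w(c,g((254,229)),.053)[0,:2]; u=np.array([-k[0],-1])/np.hypot(1,k[0]); print('sh',sh,'tip-sh',(P[3]-sh)@u,'u',u,'grasp',sh-.042*u, np.degrees(np.arctan2(*u[::-1])))
print(readout.get_state()['tcp_pos'])
E
```

```text
[[0.4363 0.3582]
 [0.4295 0.2902]
 [0.4275 0.2735]
 [0.416  0.1544]]
dir from vertical deg 5.672891862744125
sh [0.42924469 0.28247358] tip-sh 0.12875363780007104 u [-0.09884895 -0.99510245] grasp [0.43339634 0.32426788] -95.67289186274414
[0.4308891  0.21777906 0.22051088]
```

Emit:
arm_command([
  [1, 40, 0],
  [1, 40, 0],
  [1, 26, 0],
  [0, 0, -45],
  [0, 0, -45],
  [0, 0, -45],
  [0, 0, -35],
  [0, 0, -16],
  [0, 0, 0],
  [0, 0, 0],
], turn=[-5.7, 0, 0, 0, 0, 0, 0, 0, 0, 0])

```text
t: 9.2
tcp_pos: [0.4342, 0.3244, 0.0347]
orientation: [1.284, 1.159, -1.283]
contact_force: [-0.4, 0.3, 0.1]
opening: 0.087
```

Emit:
arm_command([
  [0, 0, 0],
  [0, 0, 0],
  [0, 0, 0],
  [0, 0, 0],
  [0, 0, 0],
  [0, 0, 0],
  [0, 0, 0],
  [0, 0, 0],
  [0, 0, 0],
  [0, 0, 0],
], turn=[0, 0, 0, 0, 0, 0, 0, 0, 0, 0], fingers=-1, squeeze=50)

```text
t: 10.2
tcp_pos: [0.4329, 0.3251, 0.0345]
orientation: [1.282, 1.161, -1.282]
contact_force: [0.2, 0.6, 1.1]
opening: 0.029
```

Emit:
arm_command([
  [0, 0, 10],
  [0, 0, 30],
  [0, 0, 40],
  [0, 0, 20],
  [0, 0, 0],
  [0, 0, 0],
], turn=[0, 0, 0, 0, 0, 0])

```text
t: 10.8
tcp_pos: [0.4329, 0.3248, 0.1348]
orientation: [1.283, 1.16, -1.282]
contact_force: [-0.1, -0.2, -0.6]
opening: 0.0292
```

Emit:
arm_command([
  [24, -20, 0],
  [30, -26, 0],
  [30, -26, 0],
  [30, -26, 0],
  [30, -26, 0],
  [14, -11, 0],
  [0, 0, 0],
  [0, 0, -30],
  [0, 0, -40],
  [0, 0, -30],
  [0, 0, 0],
  [0, 0, 0],
], turn=[2, 2, 2, 2, 1.5, 0, 0, 0, 0, 0, 0, 0])

```text
t: 12.0
tcp_pos: [0.5897, 0.1916, 0.0344]
orientation: [1.158, 1.242, -1.16]
contact_force: [0.8, -0.4, -0.2]
opening: 0.0287
```

```bash
python3 - <<'E'
from h import *
snap('side','s6'); c=snap('scene','s6c'); s=readout.get_state(); print(s['tcp_pos'],s['orientation'],s['contact_force'])
a=cv2.imread('pics/s6.png')[200:280,270:390];b=cv2.imread('pics/s6c.png')[190:290,230:365]
r=lambda i:cv2.resize(i,(400,int(400*i.shape[0]/i.shape[1])),interpolation=cv2.INTER_CUBIC)
A,B=r(a),r(b);print(A.shape,B.shape); cv2.imwrite('pics/c6.png',np.hstack([cv2.copyMakeBorder(A,0,B.shape[0]-A.shape[0],0,0,0),B]))
u=np.array([np.cos(-1.5027),np.sin(-1.5027)]);print('jig coords tcp',(s['tcp_pos'][:2]-[.612,-.1118])@u,(s['tcp_pos'][:2]-[.612,-.1118])@[-u[1],u[0]])
E
```

```text
[0.591727   0.19158914 0.03637354] [ 1.16172104  1.23952441 -1.15667696] [ 0.56630319  0.1961424  -0.60705039]
(266, 400, 3) (296, 400, 3)
jig coords tcp -0.3040654413122382 0.0004177056965245763
```

View pics/c6.png

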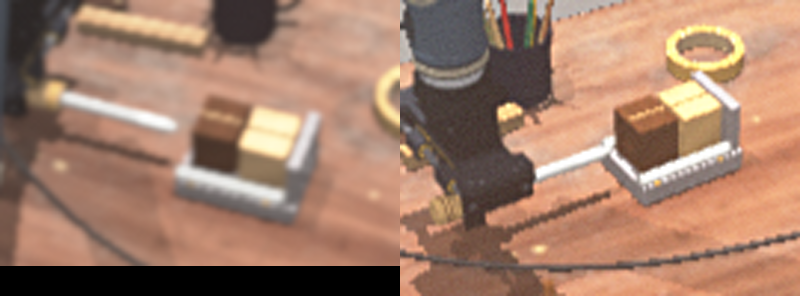

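Rod is in front of the dark block. Tip is at side px (323,238) and scene px (302,241). I'll compare these with the prediction.

```bash
python3 - <<'E'
from h import *
u=np.array([np.cos(-1.5027),np.sin(-1.5027)]);v=np.array([-u[1],u[0]]);j=np.array([.612,-.1118])
W=lambda x,y,z:np.r_[j+x*u+y*v,z]
for n in('s6','s6c'):
  c=load(n); print(n,'tip',w2p(c,[W(-.134,0,.053)]).round(1),'+10z',w2p(c,[W(-.134,0,.063)]).round(1),'+10y',w2p(c,[W(-.134,.01,.053)]).round(1),'dark line ends',w2p(c,[W(-.107,0,.081),W(-.059,0,.081)]).round(1))
E
```

```text
s6 tip [[322.3 237.5]] +10z [[322.3 235.5]] +10y [[323.2 235.5]] dark line ends [[329.6 233.8]
 [342.8 237.2]]
s6c tip [[299.1 239.9]] +10z [[299.  237.4]] +10y [[297.5 238.4]] dark line ends [[306.2 230.2]
 [318.8 225.6]]
```

Emit:
arm_command([
  [1, -15, 0],
  [1, -10, 0],
  [0.5, -8, 0],
  [0.5, -8, 0],
  [0.5, -8, 0],
  [0.5, -8, 0],
  [0, 0, 0],
], turn=[0, 0, 0, 0, 0, 0, 0])

```text
t: 12.8
tcp_pos: [0.5952, 0.1311, 0.0345]
orientation: [1.161, 1.238, -1.162]
contact_force: [-0.0, -0.1, -2.0]
opening: 0.0287
```

Emit:
arm_command([
  [0.7, -10, 0],
  [0.7, -10, 0],
  [0.7, -10, 0],
  [0.7, -10, 0],
  [0.7, -10, 0],
  [0.7, -10, 0],
  [0.7, -10, 0],
  [0.7, -10, 0],
  [0, 0, 0],
], turn=[0, 0, 0, 0, 0, 0, 0, 0, 0])

```text
t: 13.7
tcp_pos: [0.6008, 0.0506, 0.0345]
orientation: [1.161, 1.238, -1.163]
contact_force: [-0.2, -0.4, -0.6]
opening: 0.0291
```

Emit:
arm_command([
  [0.3, -4, 0],
  [0.3, -4, 0],
  [0.3, -4, 0],
  [0.2, -3, 0],
  [0.2, -3, 0],
  [0, 0, 0],
], turn=[0, 0, 0, 0, 0, 0])

```text
t: 14.3
tcp_pos: [0.602, 0.0348, 0.0346]
orientation: [1.16, 1.24, -1.16]
contact_force: [0.1, -0.4, -0.4]
opening: 0.029
```

Emit:
arm_command([
  [0.1, -2, 0],
  [0.1, -2, 0],
  [0.1, -1, 0],
  [0, 0, 0],
], turn=[0, 0, 0, 0])

```text
t: 14.7
tcp_pos: [0.6022, 0.0301, 0.0346]
orientation: [1.16, 1.24, -1.16]
contact_force: [0.2, 0.6, -0.2]
opening: 0.0292
```

Emit:
arm_command([
  [0.1, -1.5, 0],
  [0.1, -1.5, 0],
  [0, 0, 0],
], turn=[0, 0, 0])

```text
t: 15.0
tcp_pos: [0.6021, 0.028, 0.0345]
orientation: [1.16, 1.241, -1.159]
contact_force: [-0.9, 3.8, -0.9]
opening: 0.0288
```

Emit:
arm_command([
  [0.1, -1, 0],
  [0.1, -1, 0],
  [0, 0, 0],
], turn=[0, 0, 0])

```text
t: 15.3
tcp_pos: [0.6019, 0.028, 0.0345]
orientation: [1.161, 1.244, -1.158]
contact_force: [-2.0, 6.9, -1.2]
opening: 0.029
```

Emit:
arm_command([
  [0.1, -2, 0],
  [0.1, -2, 0],
  [0, 0, 0],
  [0, 0, 0],
], turn=[0, 0, 0, 0])

```text
t: 15.7
tcp_pos: [0.6015, 0.0278, 0.0344]
orientation: [1.162, 1.248, -1.155]
contact_force: [-2.7, 13.4, -0.7]
opening: 0.029
```

```bash
python3 - <<'E'
from h import *
snap('side','s7'); snap('scene','s7c'); snap('wrist','s7w'); s=readout.get_state(); print(s['tcp_pos'],s['contact_force'])
a=cv2.imread('pics/s7.png')[210:280,300:390];b=cv2.imread('pics/s7c.png')[200:270,280:370]
r=lambda i:cv2.resize(i,(400,311),interpolation=cv2.INTER_CUBIC)
cv2.imwrite('pics/c7.png',np.hstack([r(a),r(b)]))
E
```

```text
[0.6014613  0.02781528 0.03441331] [-2.49792642 14.04833763 -0.88835792]
```

View pics/c7.png

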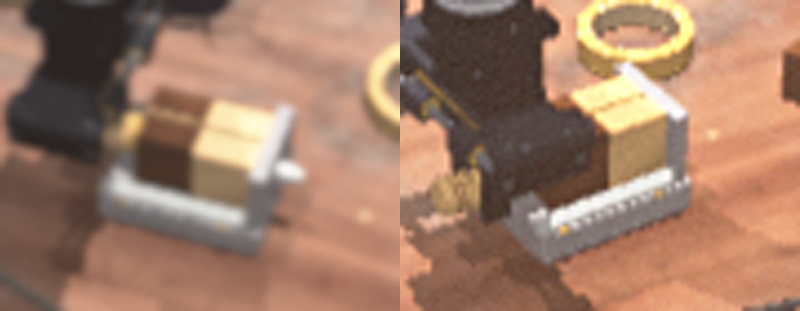

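The tip is through the end plate (side crop (290,172)), the blocks are together and there's a firm stop at 14 N. I'll relieve the force, lower slightly and release.

Emit:
arm_command([
  [-0.2, 2, 0],
  [-0.2, 1.5, 0],
  [0, 0, -2],
  [0, 0, -1],
  [0, 0, 0],
  [0, 0, 0],
], turn=[0, 0, 0, 0, 0, 0])

```text
t: 16.45
tcp_pos: [0.6023, 0.028, 0.0321]
orientation: [1.161, 1.243, -1.156]
contact_force: [-2.6, 7.4, 1.4]
opening: 0.0286
```

Emit:
arm_command([
  [0, 0, 0],
  [0, 0, 0],
  [0, 0, 0],
  [0, 0, 0],
  [0, 0, 0],
  [0, 0, 0],
], turn=[0, 0, 0, 0, 0, 0], fingers=1)

```text
t: 17.05
tcp_pos: [0.6025, 0.0242, 0.0316]
orientation: [1.16, 1.239, -1.161]
contact_force: [-0.9, -0.1, 0.3]
opening: 0.0691
```

Emit:
arm_command([
  [0, 0, 20],
  [0, 0, 40],
  [0, 0, 50],
  [0, 0, 50],
  [0, 0, 25],
  [0, 0, 0],
  [0, 0, 0],
], turn=[0, 0, 0, 0, 0, 0, 0])

```text
t: 17.75
tcp_pos: [0.6023, 0.0244, 0.2167]
orientation: [1.16, 1.239, -1.16]
contact_force: [-0.5, 0.4, -0.1]
opening: 0.0869
```

Emit:
arm_command([
  [0, -40, 0],
  [0, -40, 0],
  [0, -40, 0],
  [0, 0, 0],
  [0, 0, 0],
], turn=[0, 0, 0, 0, 0])

```text
t: 18.25
tcp_pos: [0.6011, -0.0967, 0.2143]
orientation: [1.161, 1.242, -1.165]
contact_force: [-0.7, 0.2, -0.0]
opening: 0.0874
```

```bash
python3 - <<'E'
from h import *
snap('wrist','w8'); snap('scene','s8c'); snap('side','s8'); s=readout.get_state(); print(s['tcp_pos'],s['contact_force'],s['opening'])
a=cv2.imread('pics/w8.png')[0:300,200:440];b=cv2.imread('pics/s8c.png')[200:270,270:370];d=cv2.imread('pics/s8.png')[210:280,290:390]
r=lambda i:cv2.resize(i,(400,280),interpolation=cv2.INTER_CUBIC)
cv2.imwrite('pics/c8.png',np.hstack([cv2.resize(a,(400,500)),cv2.resize(np.vstack([r(b),r(d)]),(357,500))]))
E
```

```text
[ 0.60204251 -0.0935752   0.2155038 ] [-0.15861157 -0.31576979  0.12892886] 0.08722824346608518
```

View pics/c8.png

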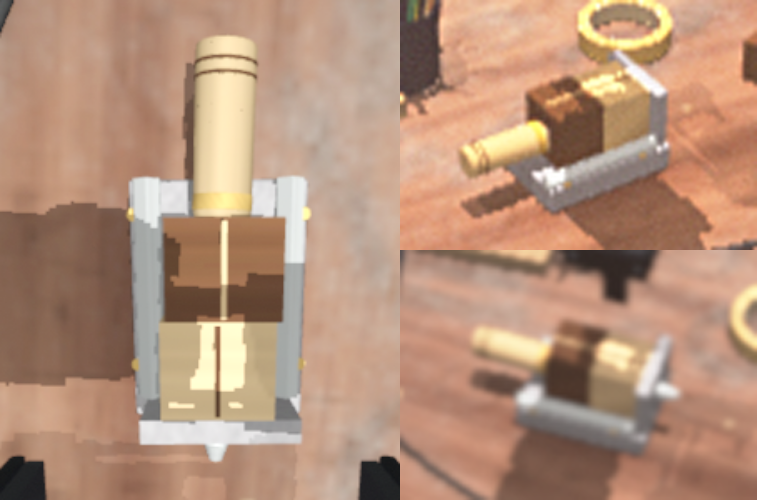

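Released. Blocks are tight at the plate and the tip shows beyond it at (216,457). Checking the numbers.

```bash
python3 - <<'E'
from h import *
from scipy.optimize import least_squares
c=load('w8'); k=5/3
g=lambda *q:np.array([[200+u/k,v/k] for u,v in q])
P=np.array([(12,-40,81),(12,40,81),(-118,-38,37),(-118,38,37)])/1e3
def tr(p,P): 
    a,b=np.cos(p[2]),np.sin(p[2]); return np.c_[p[0]+a*P[:,0]-b*P[:,1],p[1]+b*P[:,0]+a*P[:,1],P[:,2]]
r=least_squares(lambda p:(w2p(c,tr(p,P))-g((140,444),(301,441),(145,179),(292,179))).ravel(),[.612,-.112,-1.5],x_scale=[.01,.01,.1]); print(r.x,r.fun.round(1))
def J(p,z,*q):
    W=p2w(c,g(*q),z)[:,:2]-p[:2]; a,b=np.cos(p[2]),np.sin(p[2]); return (np.c_[W@[a,b],W@[-b,a]]*1e3).round(1).tolist()
for p in (r.x,[.612,-.1118,-1.5027]):
    print('dark line',J(p,.081,(225,218),(223,321)),'light',J(p,.081,(219,323),(217,418)),'tip',J(p,.048,(216,458)),'shoulder',J(p,.053,(222,213)),'handle end',J(p,.053,(226,42)))
E
```

```text
[ 0.61160856 -0.11191099 -1.49946325] [ 0.3  0.3 -0.1  1.5 -0.1 -0.5 -0.  -1.2]
dark line [[-96.2, 2.0], [-49.2, 1.2]] light [[-48.3, -0.7], [-1.5, -1.8]] tip [[30.9, -1.7]] shoulder [[-99.7, 1.5]] handle end [[-176.4, 3.3]]
dark line [[-96.1, 1.3], [-49.2, 0.6]] light [[-48.2, -1.3], [-1.4, -2.2]] tip [[31.0, -2.0]] shoulder [[-99.6, 0.7]] handle end [[-176.3, 2.3]]
```

```bash
python3 -c "
from rig import order; print(order.job_done())"
```

```text
the job is handed in; nothing more can be done
None
```

I laid the larger dark block in the jig in front of the light one. I then pushed the rod by its handle through both blocks and the end plate to a firm stop at about 14 N, let go and moved clear. The job was handed in at about 18 s of robot time.

| Last check, from the wrist camera | Along the jig (mm) | Off the centre line (mm) |
|---|---|---|
| Light block centre | −25 | about −1.5 |
| Dark block centre | −73 | about +1 |
| Rod tip | 31 beyond the plate's inner face (about 19 past its outer face) | −2 |

- **Tip:** those 19 mm pass the 10 mm limit. They are 1 mm under the 20 mm given for a tight fit, which is within the camera's accuracy.
- **Shoulder:** it measured at about −99.6 mm against the dark block's face at −96, so a gap of up to 3 mm is possible. The tip position suggests only about 1 mm.
- **Heights and tilt:** I judged these from the pictures only. Both blocks look flat.
- **Bystanders:** the arm's path stayed clear of the log, tape and sanding block. I did not re-measure their positions at the end.

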